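# Comb the spilled rack rungs into rows

### The job

Three square beech rods, spare rungs for the drying rack, lie scattered on the black mat. Pick up the aluminium rake by its red grip and, touching the rods with the rake only, comb them into tidy parallel rows: flat on the surface, close side by side, nearly touching. Then stand the rake upright on its teeth on the mat or table, not on a rod, and let go.

Things in the scene. Friction and masses are not known exactly. Their poses are not given: they have to be found in the camera images.
- rake_grip (a point): Centre of the rake's red grip, 60 (x) x 24 (y) x 56 mm tall; grip it from above across y. 61 mm above the tooth tips. Aluminium head bar 180 (x) x 30 (y), top 28 mm below this point; under it 9 teeth 23 mm long, 26 mm deep (y), gaps 8 mm: no rod passes. Either long side (+y, -y) pushes. 250 g, stands free on its teeth on the table left or right of the mat; a brown shoe brush stands opposite.
- rod_a: Loose pale beech rod, square, 14 x 14 x 120 mm, 20 g, flat on a fixed black mat (260 x 360 mm, 2 mm thick). Origin: centre of its underside; x along its length, z up. The three lie about 80 mm apart in a file from left to right, each pointing roughly away from the robot but askew. A skew rod swings flush with a rake that pushes it squarely within about 80 mm and then pushes the next.
- rod_b: Loose pale beech rod, square, 14 x 14 x 120 mm, 20 g, flat on a fixed black mat (260 x 360 mm, 2 mm thick). Origin: centre of its underside; x along its length, z up. The three lie about 80 mm apart in a file from left to right, each pointing roughly away from the robot but askew.
- rod_c: Loose pale beech rod, square, 14 x 14 x 120 mm, 20 g, flat on a fixed black mat (260 x 360 mm, 2 mm thick). Origin: centre of its underside; x along its length, z up. The three lie about 80 mm apart in a file from left to right, each pointing roughly away from the robot but askew.
There are look-alikes about, which are no part of the job. Leave any orange look-alike of the rod_c alone.

How it is judged (in metres and radians):
On the way, in this order (a step that is already met when the one before it is completed fails the run):
1. the rake is held in the fingers (contact force between the fingers and rake above 1 N), for 0.2 s.
2. with the rake held, the rods are in parallel rows, flat and side by side (angle between the x axis of rod_a and the x axis of rod_b, either way round below 0.18 rad and angle between the x axis of each of rod_a, rod_b and the x axis of rod_c, either way round below 0.18 rad and horizontal distance between rod_a and rod_b below 0.07 m and horizontal distance between each of rod_a, rod_b and rod_c below 0.07 m and height (world z) of each of rod_a, rod_b, rod_c below 0.008 m and angle between each of rod_a, rod_b, rod_c's own x axis and vertical above 1.45 rad and contact force between the fingers and rake above 1 N), for 0.2 s.
At the end, for the whole second after the job is handed in: The three rods lie flat (undersides less than 8 mm above the table, none on another), every two of them parallel within 0.18 rad (10 degrees) and with centres less than 70 mm apart; the rake stands released on its teeth on the mat or table, within 0.15 rad of upright (angle between the x axis of rod_a and the x axis of rod_b, either way round below 0.18 rad and angle between the x axis of each of rod_a, rod_b and the x axis of rod_c, either way round below 0.18 rad and horizontal distance between rod_a and rod_b below 0.07 m and horizontal distance between each of rod_a, rod_b and rod_c below 0.07 m and height (world z) of each of rod_a, rod_b, rod_c below 0.008 m and angle between each of rod_a, rod_b, rod_c's own x axis and vertical above 1.45 rad and angle between rake_grip's own z axis and vertical below 0.15 rad and height (world z) of rake_grip below 0.069 m); the robot touches nothing.
It fails at once if the robot itself touches a rod (contact force between any of the fingers, the arm and rod_a above 0.5 N or contact force between any of the fingers, the arm and rod_b above 0.5 N or contact force between any of the fingers, the arm and rod_c above 0.5 N).
It also fails if it takes over 45 s, if anything falls off the work surface, if the arm or the gripper's body presses on something with over 40 N, if the wrist force passes 120 N, or if a joint passes its speed limit or range.

### The arm

A 7-joint arm with a two-finger parallel gripper is mounted at the origin on the work surface. World frame = base frame: x ahead of the robot, y to its left, z up, the work surface at z = 0. Lengths are in mm, angles in rad, forces in N, time in s.
With the tool pointing down it reaches from about 350 to 900 mm from the base axis. Payload 19.9 kg.
Tool frame: the origin (TCP) lies at the very end of the fingers, on their centre line; the grasp point (between the pads) lies 19 mm behind it; z points along the fingers, y is the direction in which the jaws open and shut (so a half turn about z gives the same grasp; the last joint's range is limited). The gripper opens to 85 mm and grips with 20 to 120 N. Pads are 22 mm wide; open, the fingers measure 114 mm over their backs; the gripper's body (76 mm by 85 mm) begins 54 mm behind the grasp point. The pads swing forward as they close: fully open they stand 13 mm farther back than shut.
Start: joints at [1.123, 0.417, -0.01, 1.614, 0.005, 1.111, -0.053], TCP at [246.714, -574.224, 231.26] pointing down, gripper open.
Joint ranges: [-2.81, 2.81], [-0.39, 2.02], [-1.27, 1.25], [0.06, 2.57], [-1.19, 4.33], [0.19, 2], [-2.82, 2.82]. Speed limits (rad/s): [1.89, 1.89, 2.39, 2.39, 3.01, 3.01, 3.01].

### API

Orientations are given as a unit quaternion [x, y, z, w].
In Python, from plant import read_state, imaging, job gives the robot as it stands.
- The arm moves only by the tool move_arm, never from a script. Its argument "motion" is a list of rows, each an object with "hand": the gripper command: -1 is fully open, 1 is shut, values between are in proportion; "delta_pos": the shift along the tool's x, y, z each as a share of 30 mm, from -1 to 1, a list of three; "rot": the turn, a rotation vector about the tool's x, y, z each as a share of 6 degrees, from -1 to 1, a list of three. In form: [{"hand": hand, "delta_pos": [dx, dy, dz], "rot": [wx, wy, wz]}, ...]. A call has 1 to 5 rows; each row shifts and turns the commanded pose from where the row before left it, along the tool's axes as they then stand; what a row does not reach is not made up. A row lasts 1/12 s, in which the tool goes at most 41.7 mm and 7.16 degrees, less where a joint would pass 70% of its speed; a pose out of reach is approached as far as the arm can. A call with a number of a shift or a turn outside -1 to 1 is refused whole. A call with a gripper value outside its range is refused whole. The fingers move at their own pace and stop on an object; the grip force is fixed at half the most. Time passes only in rows, so rows that do not move let the fingers close. It gives the time, the measured TCP pose, the force and the opening at its end, in the units of the state.
- read_state(): the state, without advancing time (a new reading comes with each control period).
- imaging.capture(name): name is "scene" or "top"; returns a dict with "frame" (480x640x3 uint8, red, green, blue), "fx", "fy", "cx", "cy" (pixels), "world_from_camera" (4x4, takes a point from camera to world coordinates). Camera axes: x right, y up, looking along -z (the intrinsics and any distortion apply to the point x, -y, -z); pixel columns grow to the right and rows downward; lengths in mm; the calibration is good to about 2 mm. A picture is of the moment at which its call begins. There is no depth.
- job.finish_job(): hands the job in, once; it reports no verdict.
The state is a dict: "time": time; "joint_positions": joint angles; "dq": joint speeds; "tau": joint torques, N m; "eef_pos": TCP position; "tcp_rot": TCP orientation; "contact_force": force on the tool from outside, world axes, zero at the start; "ft_torque": the same for the moment, N m; "opening": finger opening in mm.
Only numpy, scipy, OpenCV 4.12 (cv2) and the standard library are available. Lean on these libraries where they do the work, as an engineer would, in place of code of your own. Each camera call takes 0.05 s, during which the arm holds its last target. There are 200 camera calls.

## Working session

There is one attempt and no reset: what is moved stays moved. The work goes in short steps, Python scripts to look and compute and a tool call to move; the robot and the scene stay as the last step left them, time stands still between calls to the robot, and variables do not carry over. Pictures are saved under pics/ and viewed, about 8 in all and at most 12, crops included, and the job is handed in when it is done.

Besides the shell and the picture viewer there is one more tool, called after ">>>" as name([rows], argument=value, ...), one row to a line, values as JSON. move_arm: Moves the arm, as the interface text tells. Its arguments: {"type":"object","properties":{"motion":{"type":"array","items":{"type":"object","properties":{"hand":{"type":"number"},"delta_pos":{"type":"array","items":{"type":"number"}},"rot":{"type":"array","items":{"type":"number"}}}}}},"required":["motion"]}

```bash
mkdir -p pics; cat > h.py <<'E'
import numpy as np,cv2
from plant import read_state,imaging,job
def cap(n,save=None):
    c=imaging.capture(n)
    if save: cv2.imwrite('pics/'+save,c['frame'][:,:,::-1])
    return c
def ray(c,uv):
    M=np.array(c['world_from_camera']);d=np.array([(uv[0]-c['cx'])/c['fx'],-(uv[1]-c['cy'])/c['fy'],-1.])
    return M[:3,3],M[:3,:3]@d
def onz(c,uv,z):
    o,d=ray(c,uv);return (o+d*(z-o[2])/d[2])
def tri(c1,u1,c2,u2):
    o1,d1=ray(c1,u1);o2,d2=ray(c2,u2)
    s=np.linalg.lstsq(np.stack([d1,-d2],1),o2-o1,rcond=None)[0]
    a,b=o1+s[0]*d1,o2+s[1]*d2
    return (a+b)/2,np.linalg.norm(a-b)
E
python3 - <<'E'
from h import *
a=cap('scene','s0.png');b=cap('top','t0.png')
for c in(a,b):print({k:np.round(v,3).tolist() for k,v in c.items() if k!='frame'})
print(read_state())
E
```

```text
{'fx': 490.237, 'fy': 490.237, 'cx': 317.762, 'cy': 241.964, 'world_from_camera': [[-0.614, -0.63, 0.476, 959.349], [0.79, -0.496, 0.361, 382.889], [0.009, 0.598, 0.802, 831.712], [0.0, 0.0, 0.0, 1.0]]}
{'fx': 451.578, 'fy': 451.578, 'cx': 306.648, 'cy': 238.634, 'world_from_camera': [[0.007, 0.997, -0.073, 435.729], [-1.0, 0.008, 0.021, 30.185], [0.022, 0.073, 0.997, 1166.937], [0.0, 0.0, 0.0, 1.0]]}
{'time': 0.1, 'joint_positions': array([ 1.12347753,  0.41793767, -0.01032974,  1.61409182,  0.00471796,
        1.11071012, -0.0529792 ]), 'dq': array([ 4.17999701e-04, -2.07232603e-05,  4.07817900e-04, -2.28163356e-03,
       -8.80040691e-04,  2.07370140e-03,  4.73162564e-04]), 'tau': array([ 2.29483281e-03, -8.65812421e+01,  6.80213794e-01, -4.35634232e+01,
        1.91563612e-02,  4.86014484e-03,  1.16214555e-04]), 'eef_pos': array([ 246.61264357, -573.95399998,  230.71742973]), 'tcp_rot': array([ 9.79478109e-01,  2.01549791e-01, -1.57811791e-04, -5.39007369e-04]), 'contact_force': array([-0.51237599, -1.07345848,  0.75573005]), 'ft_torque': array([ 0.04626519,  0.00071163, -0.04689335]), 'opening': 85.68575817851973}
```

View pics/s0.png

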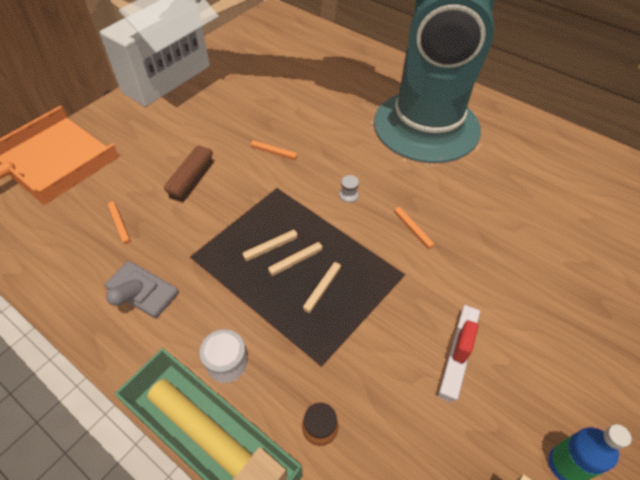

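View pics/t0.png

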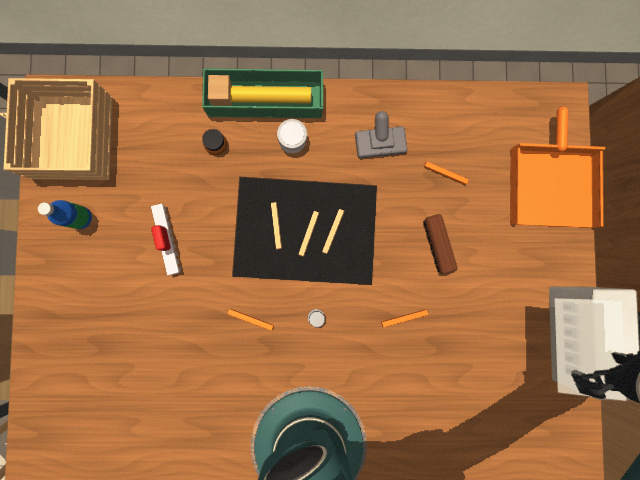

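The scene view shows the rake at about (462,350) and the rods at (270,245), (296,258) and (322,287). In the top view the rake is left of the mat at (163,240), the rods are at (276,225), (309,233) and (333,231), and the brush is on the right. The orange sticks lie off the mat. Next I measure.

```bash
cat > m.py <<'E'
from h import *
def blobs(c,kind,mn):
    h=cv2.cvtColor(c['frame'],cv2.COLOR_RGB2HSV).astype(int);H,S,V=h[...,0],h[...,1],h[...,2]
    m={'red':((H<6)|(H>172))&(S>170)&(V>90),'rod':(H>10)&(H<28)&(S>40)&(S<150)&(V>170),'mat':(V<60),'white':(S<40)&(V>170)}[kind].astype(np.uint8)
    n,l,st,ce=cv2.connectedComponentsWithStats(m)
    out=[]
    for i in range(1,n):
        if st[i,4]>=mn:
            p=np.argwhere(l==i)[:,::-1].astype(np.float32)
            out.append((ce[i],p,st[i,4]))
    return out
def rods(c,z=16):
    r=[]
    for ce,p,n in blobs(c,'rod',60):
        w=onz(c,ce,z)
        if 300<w[0]<760 and abs(w[1])<230 and n<1500:
            q=np.array([onz(c,u,z)[:2] for u in p],np.float32)
            (x,y),(a,b),t=cv2.minAreaRect(q)
            if a<b:a,b,t=b,a,t+90
            r.append((round(x),round(y),round(a),round(b),round((t+90)%180-90,1),n))
    return sorted(r,key=lambda v:-v[1])
E
python3 - <<'E'
from m import *
a=cap('scene');b=cap('top')
for n,c in(('s',a),('t',b)):
    print(n,'rods',rods(c))
    for k,mn in(('red',30),('white',100)):
        for ce,p,nn in blobs(c,k,mn):
            w=onz(c,ce,33 if k=='white' else 89)
            if 330<w[0]<700 and 150<w[1]<450 or k=='red':
                q=np.array([onz(c,u,33 if k=='white' else 89)[:2] for u in p],np.float32)
                print(k,ce.round(1),nn,w.round(),cv2.minAreaRect(q))
    m=max(blobs(c,'mat',2000),key=lambda v:v[2] if 330<onz(c,v[0],2)[0]<700 else 0)
    print('mat',cv2.minAreaRect(np.array([onz(c,u,2)[:2] for u in m[1]],np.float32)))
E
```

```text
s rods [(553, 87, 122, 16, 7.0, np.int32(433)), (533, 4, 121, 18, -19.9, np.int32(421)), (540, -59, 121, 19, -21.8, np.int32(411))]
red [465.8 341. ] 500 [528. 365.  89.] ((528.2045288085938, 364.8959655761719), (74.60523986816406, 23.410316467285156), 13.711697578430176)
white [468.  315.3] 251 [447. 343.  33.] ((452.96844482421875, 346.5044250488281), (50.50940704345703, 29.06657600402832), 14.004972457885742)
white [452.3 378.7] 657 [572. 378.  33.] ((568.5809326171875, 377.3788757324219), (70.63827514648438, 29.350862503051758), 14.596811294555664)Traceback (most recent call last):
  File "<stdin>", line 11, in <module>
ValueError: max() iterable argument is empty
```

```bash
python3 - <<'E'
from m import *
a=cap('scene');b=cap('top')
print(rods(b))
C={}
for n,c in(('s',a),('t',b)):
    W=[]
    for ce,p,nn in blobs(c,'white',60):
        w=onz(c,ce,33)
        if 330<w[0]<700 and 250<w[1]<450: W.append(p)
    W=np.concatenate(W); q=np.array([onz(c,u,33)[:2] for u in W],np.float32)
    r=cv2.minAreaRect(q);print(n,r)
    ax=np.array([np.cos(.244),np.sin(.244)]);s=q@ax
    e=[W[s<np.percentile(s,2)].mean(0),W[s>np.percentile(s,98)].mean(0)];C[n]=e
    R=[x for x in blobs(c,'red',30)][0]; h=np.array([onz(c,u,89)[:2] for u in R[1]],np.float32);print('red',cv2.minAreaRect(h),cv2.minAreaRect(R[1])[0])
    C[n+'r']=R[0]
for i in(0,1):print(tri(a,C['s'][i],b,C['t'][i]))
print('red',tri(a,C['sr'],b,C['tr']))
for z in (60,89): print(onz(b,C['tr'],z))
E
```

```text
[(554, 85, 119, 13, 6.9, np.int32(240)), (535, 2, 118, 13, -19.2, np.int32(242)), (541, -61, 119, 13, -21.6, np.int32(240))]
s ((515.5992431640625, 363.1830749511719), (180.35452270507812, 29.394527435302734), 14.927865028381348)
red ((528.4049682617188, 364.5654602050781), (74.3633041381836, 23.29115104675293), 13.574382781982422) (465.3910827636719, 341.69195556640625)
t ((515.6597290039062, 362.1592102050781), (177.7182159423828, 28.483726501464844), 14.981694221496582)
red ((514.2221069335938, 355.1231994628906), (62.201934814453125, 33.6152458190918), 14.817865371704102) (160.36721801757812, 237.56065368652344)
(array([430.3702554 , 341.52982125,  34.7723688 ]), np.float64(1.6772294005387176))
(array([601.02232019, 385.22188531,  30.78682961]), np.float64(0.1236883350434425))
red (array([515.07510128, 363.56480003,  65.47779932]), np.float64(1.3780937171867302))
[515.75956015 364.57189106  60.        ]
[513.66289917 355.81147894  89.        ]
```

>>> move_arm([
  {"hand":-1,"delta_pos":[0,0,0],"rot":[0,0,0.97]},
  {"hand":-1,"delta_pos":[0,0,0],"rot":[0,0,0.97]},
  {"hand":-1,"delta_pos":[0,0,0],"rot":[0,0,0.97]},
  {"hand":-1,"delta_pos":[0,0,0],"rot":[0,0,0.97]},
  {"hand":-1,"delta_pos":[0.65,-1,0],"rot":[0,0,0]},
])

```text
time: 0.72
eef_pos: [262.0, -547.9, 230.9]
tcp_rot: [1.0, -0.007, -0.001, 0.001]
contact_force: [0.9, -1.0, -0.9]
opening: 85.1
```

>>> move_arm([
  {"hand":-1,"delta_pos":[0.7,-1,0],"rot":[0,0,0]},
  {"hand":-1,"delta_pos":[0.7,-1,0],"rot":[0,0,0]},
  {"hand":-1,"delta_pos":[0.7,-1,0],"rot":[0,0,0]},
  {"hand":-1,"delta_pos":[0.7,-1,0],"rot":[0,0,0]},
  {"hand":-1,"delta_pos":[0.7,-1,0],"rot":[0,0,0]},
])

```text
time: 1.13
eef_pos: [372.0, -392.7, 231.4]
tcp_rot: [1.0, -0.0, 0.0, 0.0]
contact_force: [1.4, -0.7, -0.2]
opening: 85.4
```

>>> move_arm([
  {"hand":-1,"delta_pos":[0.7,-1,0],"rot":[0,0,0]},
  {"hand":-1,"delta_pos":[0.7,-1,0],"rot":[0,0,0]},
  {"hand":-1,"delta_pos":[0.7,-1,0],"rot":[0,0,0]},
  {"hand":-1,"delta_pos":[0.7,-1,0],"rot":[0,0,0]},
  {"hand":-1,"delta_pos":[0.7,-1,0],"rot":[0,0,0]},
])

```text
time: 1.55
eef_pos: [477.1, -242.7, 231.5]
tcp_rot: [1.0, -0.0, 0.0, 0.0]
contact_force: [1.4, -0.3, -0.0]
opening: 85.5
```

>>> move_arm([
  {"hand":-1,"delta_pos":[0.4,-1,0],"rot":[0,0,0]},
  {"hand":-1,"delta_pos":[0.4,-1,0],"rot":[0,0,0]},
  {"hand":-1,"delta_pos":[0,-1,0],"rot":[0,0,0]},
  {"hand":-1,"delta_pos":[0,-1,0],"rot":[0,0,0]},
  {"hand":-1,"delta_pos":[0,-1,0],"rot":[0,0,0]},
])

```text
time: 1.97
eef_pos: [500.3, -92.9, 231.2]
tcp_rot: [1.0, -0.0, -0.0, -0.0]
contact_force: [0.7, 0.1, 0.6]
opening: 84.8
```

>>> move_arm([
  {"hand":-1,"delta_pos":[0,-1,0],"rot":[0,0,0]},
  {"hand":-1,"delta_pos":[0,-1,0],"rot":[0,0,0]},
  {"hand":-1,"delta_pos":[0,-1,0],"rot":[0,0,0]},
  {"hand":-1,"delta_pos":[0,-1,0],"rot":[0,0,0]},
  {"hand":-1,"delta_pos":[0,-1,0],"rot":[0,0,0]},
])

```text
time: 2.38
eef_pos: [500.3, 57.1, 231.4]
tcp_rot: [1.0, -0.0, 0.0, 0.0]
contact_force: [1.2, -0.3, -0.3]
opening: 85.3
```

>>> move_arm([
  {"hand":-1,"delta_pos":[0,-1,0],"rot":[0,0,0]},
  {"hand":-1,"delta_pos":[0,-1,0],"rot":[0,0,0]},
  {"hand":-1,"delta_pos":[0,-1,0],"rot":[0,0,0]},
  {"hand":-1,"delta_pos":[0,-1,0],"rot":[0,0,0]},
  {"hand":-1,"delta_pos":[0.5,-1,0],"rot":[0,0,0]},
])

```text
time: 2.8
eef_pos: [514.1, 207.4, 231.7]
tcp_rot: [1.0, 0.0, -0.0, 0.0]
contact_force: [0.6, -0.3, 1.0]
opening: 85.3
```

>>> move_arm([
  {"hand":-1,"delta_pos":[0,-1,0],"rot":[0,0,0]},
  {"hand":-1,"delta_pos":[0,-1,0],"rot":[0,0,0]},
  {"hand":-1,"delta_pos":[0,-1,0],"rot":[0,0,0]},
  {"hand":-1,"delta_pos":[0,-1,0],"rot":[0,0,0]},
  {"hand":-1,"delta_pos":[0,-1,0],"rot":[0,0,0]},
])

```text
time: 3.22
eef_pos: [515.6, 357.0, 231.2]
tcp_rot: [1.0, -0.0, -0.0, 0.0]
contact_force: [1.3, -0.2, -0.6]
opening: 85.2
```

>>> move_arm([
  {"hand":-1,"delta_pos":[0,-0.15,0.5],"rot":[0,0,-0.83]},
  {"hand":-1,"delta_pos":[0,0,0.8],"rot":[0,0,-0.83]},
  {"hand":-1,"delta_pos":[0,0,0.8],"rot":[0,0,-0.83]},
  {"hand":-1,"delta_pos":[0,0,0],"rot":[0,0,0]},
])

```text
time: 3.55
eef_pos: [514.1, 358.8, 163.9]
tcp_rot: [0.991, 0.132, -0.003, 0.001]
contact_force: [0.1, -0.4, -0.4]
opening: 85.3
```

```bash
python3 - <<'E'
from m import *
b=cap('top','t1.png');cap('scene','s1.png')
s=read_state();print(s['eef_pos'],s['tcp_rot'],s['joint_positions'].round(2))
E
```

```text
[515.61628679 359.92337685 168.37289684] [ 9.91754947e-01  1.28147229e-01 -6.33774215e-04  1.07985720e-04] [-0.31  0.53 -0.47  1.65  0.27  1.03 -2.18]
```

View pics/s1.png

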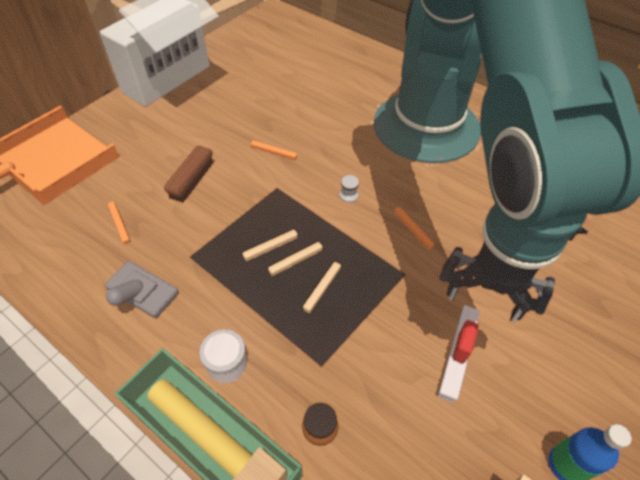

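The gripper hovers above the rake at (500,280), with its jaws spanning the grip's short side and the way down clear. I descend and close.

>>> move_arm([
  {"hand":-1,"delta_pos":[0.02,-0.09,0.8],"rot":[0,0,0]},
  {"hand":-1,"delta_pos":[0,0,0.9],"rot":[0,0,0]},
  {"hand":-1,"delta_pos":[0,0,0.9],"rot":[0,0,0]},
  {"hand":-1,"delta_pos":[0,0,0.8],"rot":[0,0,0]},
  {"hand":-1,"delta_pos":[0,0,0.7],"rot":[0,0,0]},
])

```text
time: 4.07
eef_pos: [516.5, 363.2, 45.8]
tcp_rot: [0.992, 0.128, 0.001, -0.0]
contact_force: [-0.1, 0.0, 0.6]
opening: 85.6
```

>>> move_arm([
  {"hand":1,"delta_pos":[0,0,0],"rot":[0,0,0]},
  {"hand":1,"delta_pos":[0,0,0],"rot":[0,0,0]},
  {"hand":1,"delta_pos":[0,0,0],"rot":[0,0,0]},
  {"hand":1,"delta_pos":[0,0,0],"rot":[0,0,0]},
  {"hand":1,"delta_pos":[0,0,0],"rot":[0,0,0]},
])

```text
time: 4.48
eef_pos: [516.3, 363.4, 47.0]
tcp_rot: [0.992, 0.129, 0.001, -0.001]
contact_force: [-1.1, 1.8, 2.3]
opening: 25.5
```

>>> move_arm([
  {"hand":1,"delta_pos":[0,0,0],"rot":[0,0,0]},
  {"hand":1,"delta_pos":[0,0,0],"rot":[0,0,0]},
  {"hand":1,"delta_pos":[0,0,0],"rot":[0,0,0]},
  {"hand":1,"delta_pos":[0,0,0],"rot":[0,0,0]},
  {"hand":1,"delta_pos":[0,0,0],"rot":[0,0,0]},
])

```text
time: 4.9
eef_pos: [516.3, 363.4, 47.0]
tcp_rot: [0.992, 0.13, 0.001, -0.0]
contact_force: [-1.4, -0.9, 9.8]
opening: 23.8
```

>>> move_arm([
  {"hand":1,"delta_pos":[0,0,-0.4],"rot":[0,0,0]},
  {"hand":1,"delta_pos":[0,0,0],"rot":[0,0,0]},
  {"hand":1,"delta_pos":[0,0,0],"rot":[0,0,0.8]},
  {"hand":1,"delta_pos":[0,0,0],"rot":[0,0,0.85]},
  {"hand":1,"delta_pos":[0,0,0],"rot":[0,0,0.85]},
])

```text
time: 5.32
eef_pos: [515.7, 362.9, 57.9]
tcp_rot: [1.0, -0.003, 0.0, -0.0]
contact_force: [-0.5, 0.0, -2.2]
opening: 23.1
```

>>> move_arm([
  {"hand":1,"delta_pos":[0.5,0.9,0],"rot":[0,0,0]},
  {"hand":1,"delta_pos":[0.5,0.9,0],"rot":[0,0,0]},
  {"hand":1,"delta_pos":[0.4,0.9,0],"rot":[0,0,0.8]},
  {"hand":1,"delta_pos":[0,0,0],"rot":[0,0,0.85]},
  {"hand":1,"delta_pos":[0,0,0],"rot":[0,0,0.85]},
])

```text
time: 5.73
eef_pos: [558.8, 279.4, 57.7]
tcp_rot: [0.991, -0.135, 0.0, 0.0]
contact_force: [-0.4, 1.0, -2.6]
opening: 23.3
```

```bash
python3 - <<'E'
from m import *
b=cap('top');cap('scene','s2.png')
s=read_state();print(s['eef_pos'],s['tcp_rot'],s['contact_force'],s['opening']);print(rods(b))
E
```

```text
[557.65295862 281.76045464  57.81668539] [ 9.91176589e-01 -1.32547683e-01  2.32230600e-04 -1.63837054e-04] [ 0.12263419 -0.01537524 -2.81693335] 23.650246274261768
[(554, 85, 119, 13, 7.0, np.int32(242)), (534, 2, 119, 13, -19.2, np.int32(247)), (541, -61, 119, 14, -21.3, np.int32(246))]
```

View pics/s2.png

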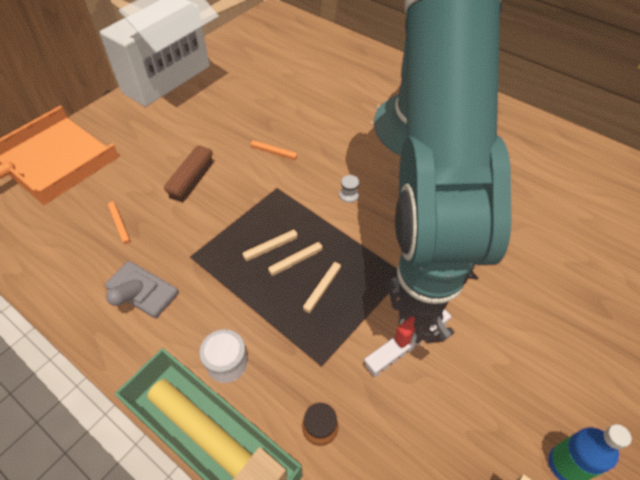

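The rake is held at (410,340), its weight shows in the force, and the rods are unmoved. I lower it slightly and comb along the tool's +y.

>>> move_arm([
  {"hand":1,"delta_pos":[0.5,0.95,0],"rot":[0,0,0]},
  {"hand":1,"delta_pos":[0.5,0.95,0],"rot":[0,0,0]},
  {"hand":1,"delta_pos":[0.5,0.95,0.07],"rot":[0,0,0]},
  {"hand":1,"delta_pos":[0.5,0.95,0.1],"rot":[0,0,0]},
  {"hand":1,"delta_pos":[0,0,0],"rot":[0,0,0]},
])

```text
time: 6.25
eef_pos: [587.2, 148.8, 51.8]
tcp_rot: [0.991, -0.133, 0.0, 0.002]
contact_force: [0.6, -2.1, -3.0]
opening: 23.5
```

>>> move_arm([
  {"hand":1,"delta_pos":[0,0.4,0],"rot":[0,0,0]},
  {"hand":1,"delta_pos":[0,0.4,0],"rot":[0,0,0]},
  {"hand":1,"delta_pos":[0,0.4,0],"rot":[0,0,0]},
  {"hand":1,"delta_pos":[0,0.4,0],"rot":[0,0,0]},
  {"hand":1,"delta_pos":[0,0.4,0],"rot":[0,0,0]},
])

```text
time: 6.67
eef_pos: [569.6, 97.4, 52.3]
tcp_rot: [0.991, -0.131, -0.0, 0.0]
contact_force: [0.3, -0.2, -2.8]
opening: 23.4
```

>>> move_arm([
  {"hand":1,"delta_pos":[0,0.4,0],"rot":[0,0,0]},
  {"hand":1,"delta_pos":[0,0.4,0],"rot":[0,0,0]},
  {"hand":1,"delta_pos":[0,0.4,0],"rot":[0,0,0]},
  {"hand":1,"delta_pos":[0,0.4,0],"rot":[0,0,0]},
  {"hand":1,"delta_pos":[0,0,0],"rot":[0,0,0]},
])

```text
time: 7.08
eef_pos: [557.0, 48.7, 52.1]
tcp_rot: [0.991, -0.133, -0.0, 0.001]
contact_force: [0.4, -1.0, -2.0]
opening: 23.2
```

```bash
python3 - <<'E'
from m import *
b=cap('top');c=cap('scene','s3.png')
s=read_state();print(s['eef_pos'],s['tcp_rot'],s['contact_force'],s['opening']);print(rods(b),rods(c))
E
```

```text
[557.56862701  51.31357087  52.25487306] [ 9.91289670e-01 -1.31699612e-01  2.44295767e-05 -4.12914021e-05] [ 0.41215019  0.70809541 -2.92820058] 23.490922276519225
[(404, -22, 202, 79, -66.9, np.int32(513)), (567, -71, 61, 13, -20.8, np.int32(116))] [(575, -11, 34, 18, -20.3, np.int32(125)), (564, -68, 68, 19, -21.9, np.int32(238))]
```

View pics/s3.png

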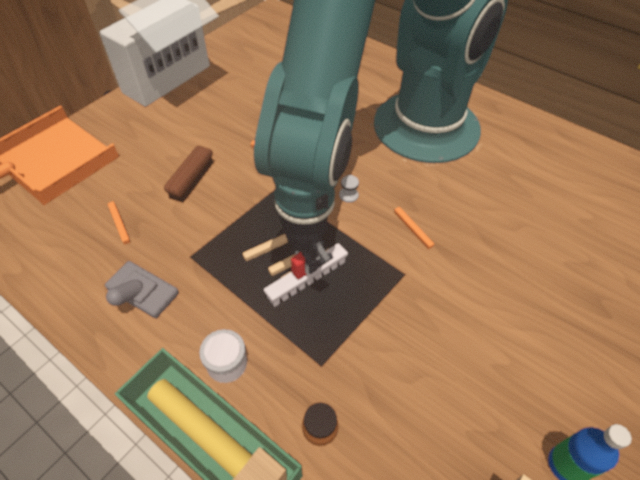

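The rake is at (305,275), with two rods visible ahead of it at (265,248) and (284,264) and the first hidden behind the bar. I continue.

>>> move_arm([
  {"hand":1,"delta_pos":[0,0.4,0],"rot":[0,0,0]},
  {"hand":1,"delta_pos":[0,0.4,0],"rot":[0,0,0]},
  {"hand":1,"delta_pos":[0,0.4,0],"rot":[0,0,0]},
  {"hand":1,"delta_pos":[0,0.4,0],"rot":[0,0,0]},
  {"hand":1,"delta_pos":[0,0.4,0],"rot":[0,0,0]},
])

```text
time: 7.6
eef_pos: [541.5, -7.5, 52.2]
tcp_rot: [0.991, -0.131, -0.0, 0.0]
contact_force: [0.2, 0.3, -1.6]
opening: 23.3
```

>>> move_arm([
  {"hand":1,"delta_pos":[0,0.4,0],"rot":[0,0,0]},
  {"hand":1,"delta_pos":[0,0.4,0],"rot":[0,0,0]},
  {"hand":1,"delta_pos":[0,0.4,0],"rot":[0,0,0]},
  {"hand":1,"delta_pos":[0,0.3,0],"rot":[0,0,0]},
  {"hand":1,"delta_pos":[0,0.1,0],"rot":[0,0,0]},
])

```text
time: 8.02
eef_pos: [529.0, -54.4, 52.2]
tcp_rot: [0.991, -0.132, -0.0, 0.0]
contact_force: [0.3, 0.1, -2.9]
opening: 23.4
```

>>> move_arm([
  {"hand":1,"delta_pos":[0,0,0],"rot":[0,0,0]},
  {"hand":1,"delta_pos":[0,0,0],"rot":[0,0,0]},
  {"hand":1,"delta_pos":[0,0,0],"rot":[0,0,0]},
])

```text
time: 8.27
eef_pos: [529.6, -51.7, 52.2]
tcp_rot: [0.991, -0.131, 0.0, -0.0]
contact_force: [1.1, -0.2, -2.0]
opening: 23.5
```

```bash
python3 - <<'E'
from m import *
b=cap('top','t4.png');c=cap('scene','s4.png')
cv2.imwrite('pics/c4.png',np.hstack([cv2.resize(x['frame'][150:350,190:410,::-1],None,fx=1.8,fy=1.8) for x in(b,c)]))
s=read_state();print(s['eef_pos'],s['tcp_rot'],s['contact_force'],s['opening']);print(rods(b),rods(c))
E
```

```text
[529.5933847  -51.75027452  52.16103839] [ 9.91403991e-01 -1.30836188e-01 -2.59625833e-05 -1.33917632e-04] [ 0.13283093 -0.14260063 -2.08082908] 23.32685632352264
[(351, -166, 207, 81, -77.7, np.int32(545))] [(561, -106, 58, 30, -15.0, np.int32(277))]
```

View pics/c4.png

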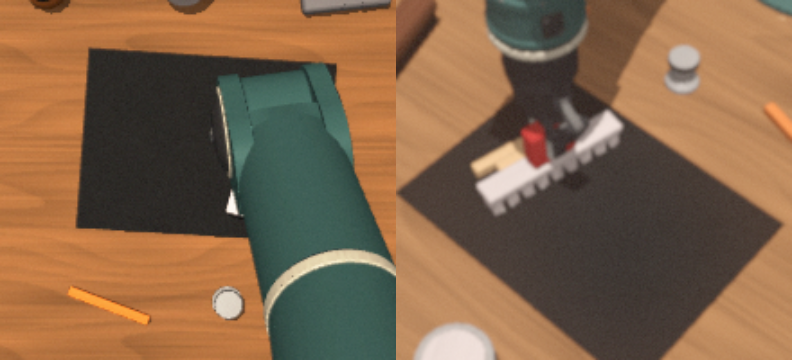

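The rods' ends sit flush ahead of the bar at (500,158) in the right crop. I back off a little to see all three before letting go.

>>> move_arm([
  {"hand":1,"delta_pos":[0,-0.2,0],"rot":[0,0,0]},
  {"hand":1,"delta_pos":[0,-0.6,0],"rot":[0,0,0]},
  {"hand":1,"delta_pos":[0,-0.8,0],"rot":[0,0,0]},
  {"hand":1,"delta_pos":[0,-0.8,0],"rot":[0,0,0]},
  {"hand":1,"delta_pos":[0,0,0],"rot":[0,0,0]},
])

```text
time: 8.78
eef_pos: [549.2, 23.1, 52.5]
tcp_rot: [0.992, -0.129, 0.0, -0.001]
contact_force: [0.2, 1.4, -2.4]
opening: 23.5
```

```bash
python3 - <<'E'
from m import *
b=cap('top');c=cap('scene')
cv2.imwrite('pics/c5.png',np.hstack([cv2.resize(x['frame'][150:350,190:410,::-1],None,fx=1.8,fy=1.8) for x in(b,c)]))
s=read_state();print(s['eef_pos'],s['contact_force'],s['opening']);print(rods(b),rods(c))
E
```

```text
[548.28583631  18.68839853  52.11161504] [-0.21109315 -0.39021932 -1.83193274] 23.38297764515641
[(386, -63, 206, 86, -69.1, np.int32(524)), (555, -103, 72, 30, -14.9, np.int32(201))] [(547, -94, 90, 47, -15.5, np.int32(467))]
```

View pics/c5.png

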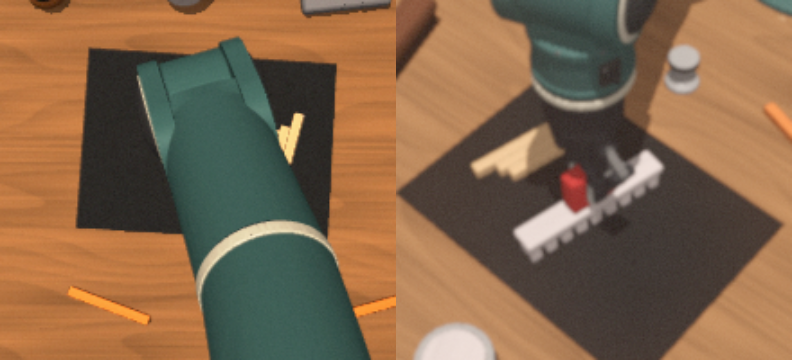

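The three rods lie flush side by side at (515,155) in the right crop, and the rake is clear of them. I lower it onto the mat.

>>> move_arm([
  {"hand":1,"delta_pos":[0,0,0.05],"rot":[0,0,0]},
  {"hand":1,"delta_pos":[0,0,0.05],"rot":[0,0,0]},
  {"hand":1,"delta_pos":[0,0,0],"rot":[0,0,0]},
  {"hand":1,"delta_pos":[0,0,0],"rot":[0,0,0]},
])

```text
time: 9.22
eef_pos: [548.1, 16.5, 49.1]
tcp_rot: [0.991, -0.132, -0.0, 0.0]
contact_force: [-0.8, -0.5, -2.1]
opening: 23.5
```

>>> move_arm([
  {"hand":1,"delta_pos":[0,0,0.03],"rot":[0,0,0]},
  {"hand":1,"delta_pos":[0,0,0],"rot":[0,0,0]},
  {"hand":1,"delta_pos":[0,0,0],"rot":[0,0,0]},
])

```text
time: 9.47
eef_pos: [548.2, 16.6, 48.9]
tcp_rot: [0.991, -0.132, 0.0, 0.0]
contact_force: [-8.1, -0.4, 17.0]
opening: 23.6
```

>>> move_arm([
  {"hand":1,"delta_pos":[0,0,0.03],"rot":[0,0,0]},
  {"hand":1,"delta_pos":[0,0,0],"rot":[0,0,0]},
  {"hand":1,"delta_pos":[0,0,0],"rot":[0,0,0]},
])

```text
time: 9.72
eef_pos: [548.3, 16.9, 48.8]
tcp_rot: [0.991, -0.131, 0.0, 0.0]
contact_force: [-13.4, 0.5, 32.0]
opening: 23.5
```

The teeth are on the mat (force up, z steady). I ease off the load and open.

>>> move_arm([
  {"hand":1,"delta_pos":[0,0,-0.04],"rot":[0,0,0]},
  {"hand":1,"delta_pos":[0,0,0],"rot":[0,0,0]},
  {"hand":0.2,"delta_pos":[0,0,0],"rot":[0,0,0]},
  {"hand":0,"delta_pos":[0,0,0],"rot":[0,0,0]},
  {"hand":-0.4,"delta_pos":[0,0,0],"rot":[0,0,0]},
])

```text
time: 10.13
eef_pos: [548.2, 17.0, 48.4]
tcp_rot: [0.991, -0.131, -0.0, -0.0]
contact_force: [-0.9, -0.5, -0.2]
opening: 53.4
```

>>> move_arm([
  {"hand":-0.6,"delta_pos":[0,0,0],"rot":[0,0,0]},
  {"hand":-0.6,"delta_pos":[0,0,0],"rot":[0,0,0]},
  {"hand":-0.6,"delta_pos":[0,0,0],"rot":[0,0,0]},
  {"hand":-0.6,"delta_pos":[0,0,0],"rot":[0,0,0]},
])

```text
time: 10.47
eef_pos: [548.2, 17.1, 48.5]
tcp_rot: [0.991, -0.131, -0.0, -0.0]
contact_force: [0.1, 0.7, -0.3]
opening: 68.4
```

Released. I lift straight up, then move left to clear the view.

>>> move_arm([
  {"hand":-0.6,"delta_pos":[0,0,-0.4],"rot":[0,0,0]},
  {"hand":-0.6,"delta_pos":[0,0,-0.8],"rot":[0,0,0]},
  {"hand":-0.6,"delta_pos":[0,0,-1],"rot":[0,0,0]},
  {"hand":-0.6,"delta_pos":[0,0,-1],"rot":[0,0,0]},
  {"hand":-0.6,"delta_pos":[0,0,-1],"rot":[0,0,0]},
])

```text
time: 10.88
eef_pos: [547.9, 17.2, 176.9]
tcp_rot: [0.991, -0.131, 0.0, -0.0]
contact_force: [0.8, -0.5, 1.2]
opening: 68.3
```

>>> move_arm([
  {"hand":-0.6,"delta_pos":[0,-1,-0.5],"rot":[0,0,0]},
  {"hand":-0.6,"delta_pos":[0,-1,-0.5],"rot":[0,0,0]},
  {"hand":-0.6,"delta_pos":[0,-1,0],"rot":[0,0,0]},
  {"hand":-0.6,"delta_pos":[0,-1,0],"rot":[0,0,0]},
  {"hand":-0.6,"delta_pos":[-0.3,-1,0],"rot":[0,0,0]},
])

```text
time: 11.3
eef_pos: [579.6, 165.1, 205.9]
tcp_rot: [0.991, -0.132, 0.001, -0.0]
contact_force: [0.6, -0.5, 0.7]
opening: 68.1
```

>>> move_arm([
  {"hand":-0.6,"delta_pos":[-0.3,-1,0],"rot":[0,0,0]},
  {"hand":-0.6,"delta_pos":[-0.3,-1,0],"rot":[0,0,0]},
  {"hand":-0.6,"delta_pos":[-0.3,-1,0],"rot":[0,0,0]},
  {"hand":-0.6,"delta_pos":[-0.3,-1,0],"rot":[0,0,0]},
  {"hand":-0.6,"delta_pos":[0,0,0],"rot":[0,0,0]},
])

```text
time: 11.72
eef_pos: [572.9, 296.5, 205.6]
tcp_rot: [0.992, -0.128, -0.0, -0.002]
contact_force: [0.7, 1.3, 0.6]
opening: 68.4
```

```bash
python3 - <<'E'
from m import *
b=cap('top');c=cap('scene')
cv2.imwrite('pics/c6.png',np.hstack([cv2.resize(x['frame'][150:350,190:410,::-1],None,fx=1.8,fy=1.8) for x in(b,c)]))
s=read_state();print(s['time'],s['eef_pos']);print(rods(b),rods(c))
R=[max(blobs(x,'red',20),key=lambda v:v[2])[0] for x in(b,c)];print('red',tri(b,R[0],c,R[1]))
E
```

```text
11.8167 [574.44255738 290.89682703 205.24593052]
[(519, -87, 150, 41, -15.3, np.int32(752))] [(518, -85, 152, 49, -15.2, np.int32(1084))]
red (array([553.72620833,  11.14383033,  43.69784836]), np.float64(10.363907434887693))
```

View pics/c6.png

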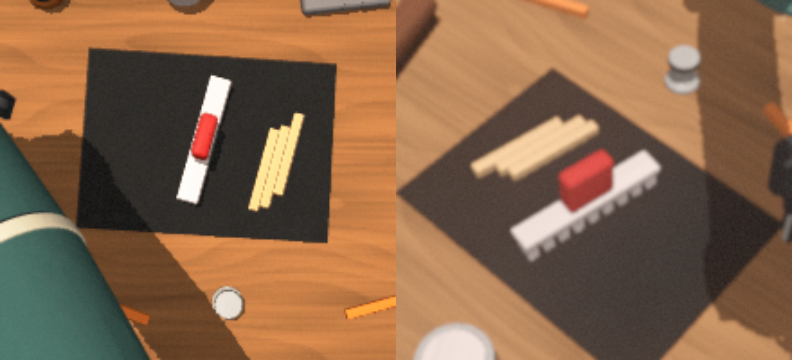

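The top crop shows the three rods flush at (277,163) and the rake standing clear at (205,140), released. I hand in.

```bash
python3 -c "
from plant import job
print(job.finish_job())"
```

```text
the job is handed in; nothing more can be done
None
```

I picked up the rake by its red grip, combed the three rods together, stood the rake on its teeth on the mat and let go. I handed the job in at about 12 s; no verdict was reported.

**Rods:** In the last pictures they lie in one flush block, 41 mm wide in the top view, all at about -15°. They are staggered by about 30 mm lengthwise, so I work the outer centres out at roughly 41 mm apart, against the 70 mm limit. The rods show up as one blob, so I did not measure each rod's angle separately.

**Rake:** It looks upright in both views, clear of the rods, with the gripper well away.

**Check that disagreed:** My last two-view fix of the red grip was poor. The two rays missed each other by 10 mm and gave a height of 44 mm, where about 63 mm was expected. The colour mask may have caught different parts of the grip in each view. So the upright verdict rests on the pictures and on the tooth contact felt when I set it down (TCP height 49 mm).

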